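Press the drip tray's cover home

ROBOT

A 6-joint arm with a two-finger parallel gripper is mounted at the origin on a cart in front of the work surface, level with it; the furniture and walls round the work are solid. World frame = base frame: x ahead of the robot, y to its left, z up, the work surface at z = 0. Lengths are in m, angles in rad, forces in N, time in s.
With the tool pointing down it reaches from about 0.4 to 0.825 m from the base axis. Payload 7 kg.
Tool frame: the origin (TCP) lies between the finger pads; the fingertips stand 17 mm ahead of it and the grasp point (between the pads) lies 2 mm behind it; x points along the fingers, z is the direction in which the jaws open and shut, and the axes are right-handed (so a half turn about x gives the same grasp; the last joint's range is limited). The gripper opens to 88 mm and grips with 3 to 60 N. Pads are 19 mm wide; open, the fingers measure 130 mm over their backs; the gripper's body (78 mm by 193 mm) begins 47 mm behind the grasp point.
Start: joints at [-1.059, 0.359, 0.012, 0, -1.224, -0.288], TCP at [0.15, -0.658, 0.244] pointing down, gripper open.
Joint ranges: [-3.07, 3.07], [-1.43, 2.12], [-1.02, 1.25], [-3.03, 1.67], [-3.05, -0], [-3.03, 3.03]. Speed limits (rad/s): [2.39, 2.39, 3.01, 3.14, 3.14, 3.14].

INTERFACE

Orientations are given as [roll, pitch, yaw] about the fixed x, y, z axes, in that order (R = Rz(yaw) Ry(pitch) Rx(roll)).
In Python, from station import * gives the robot as it stands.
- The arm moves only by the tool step_arm, never from a script. Its argument "deltas" is a list of rows, each a list of 5 numbers: the shift along the tool's x, y, z in cm, then the turn about the tool's x in degrees, then the closure, from 0 (fully open) to 1 (shut). In form: [[dx, dy, dz, roll, fingers], ...]. A call has exactly 10 rows; each row is the pose to reach, as a shift and turn from the pose commanded when the call began, along the tool's axes at that moment; what a row does not reach only later rows make up. A row lasts 1/12 s, in which the tool goes at most 41.7 mm and 7.16 degrees, less where a joint would pass 70% of its speed; a pose out of reach is approached as far as the arm can. A call with a gripper value outside its range is refused whole. The fingers move at their own pace and stop on an object; "squeeze" is the grip in N (left out, the last holds). Time passes only in rows, so rows that repeat a pose let the fingers close, or fill a call up. It gives the time, the measured TCP pose, the force and the opening at its end, in the units of the state.
- get_state(): the state, without advancing time (a new reading comes with each control period).
- grab_frame(name): name is "scene" or "top" or "wrist"; returns a dict with "pixels" (420x560x3 uint8, red, green, blue), "range_z" (420x560 float32, m along the optical axis (not along the pixel's ray), 0 where there is no reading), "fx", "fy", "cx", "cy" (pixels), "view" (4x4, takes a point from world to camera coordinates); the wrist camera has in their place "hand_eye" (4x4, takes a point from camera to tool coordinates, whose origin is the TCP and whose axes are the tool frame's). Camera axes: x right, y down, z forward; pixel columns grow to the right and rows downward; lengths in m; the calibration is good to about 2 mm. A picture is of the moment at which its call begins: read the wrist's pose just before it.
- job_done(): hands the job in, once; it reports no verdict.
Trained networks look in the newest picture that a camera, given by its name, has taken for a name from the list of things; names that differ only in an ending like _2 or _b are one class to them, and where a whole thing is asked for, a point or a joint stands for the part that bears it (a point fixed in the world has none). Each returns a list of dicts, best first, with "conf" (0 to 1); they miss things now and then, are a little off and sometimes report something else, mostly with a low value. They report only what shows in the picture. A call takes as long as a camera call. They do not tell look-alikes from the thing itself.
- boxes_of(thing, camera): "extent" ([left, top, right, bottom] in pixels, round what is visible of it).
- masks_of(thing, camera): "mask" (420x560 bool, what is visible of it) and "extent" ([left, top, right, bottom] in pixels, round what is visible of it).
The state is a dict: "t": time; "q": joint angles; "qd": joint speeds; "joint_efforts": joint torques, N m; "eef_pos": TCP position; "ee_rot": TCP orientation; "force": force on the tool from outside, world axes, zero at the start; "moment": the same for the moment, N m; "width": finger opening in m.
Only numpy, scipy, OpenCV 4.12 (cv2) and the standard library are available. Lean on these libraries where they do the work, as an engineer would, in place of code of your own. Each camera call takes 0.05 s, during which the arm holds its last target.

TASK

Two loose steel grating covers lie on the bar: take the longer one, lay it lengthwise inside the rim of the black drip tray, and press it down past the stiff studs until it sits level and fully home on the tray's ribs. Let go of it there, and leave the shorter cover where it lies.

Things in the scene. Friction and masses are not known exactly. Their poses are not given: they have to be found in the camera images.
- long_cover_grip (a point): Longer cover, loose, about 0.15 kg: flat dark steel grating 160 x 90 x 6 mm. On its middle stands a fixed grip bar along its length, 50 mm long, 12 mm thick, 30 mm high above the grating: pinch it across the 12 mm. The point is the cover's centre, inside the bar, 21 mm above the cover's underside. x along cover and bar, y across, z up; same after a half turn.
- short_cover_grip (a point): Shorter cover, loose, to be left alone: same grating and same grip bar, but 110 x 90 mm; point and axes as on the longer one. Both covers lie on the robot's left, either one nearer the middle.
- drip_tray: Open black drip tray, fixed on the bar: 200 mm along x, 130 mm along y; rim 8 mm thick, 16 mm high; inside 184 x 114 mm, so the long cover has 12 mm of play on each side. Origin: centre of its underside, on the bar; z up; same after a half turn.
- tray_seat (a point): Centre of the tray, level with its ribs' tops, 8 mm above the bar: the seated cover's underside rests here, its top just under the rim. Axes as the tray. Four studs 11 mm across, at x +-55, y +-23 mm, stand 10 mm above this level, so a cover just laid on sits proud. Each grey stud slides down stiffly (about 3 N, 12 N in all) to this level and stays where pushed.
There are look-alikes about, which are no part of the job. Several things have the shape of the drip_tray; the one meant has the colours described above.

How it is judged:
By the outcome, as a careful person would: the job done as asked, in the order asked, and still so for the second after the job is handed in, with the robot touching nothing.
It also fails if it takes over 42 s, if anything falls off the work surface, if the arm or the gripper's body presses on something with over 40 N, if the wrist force passes 120 N, or if a joint passes its speed limit or range.

## Working session

There is one attempt and no reset: what is moved stays moved. The work goes in short steps, Python scripts to look and compute and a tool call to move; the robot and the scene stay as the last step left them, time stands still between calls to the robot, and variables do not carry over. Pictures are saved under pics/ and viewed, and the job is handed in when it is done.

Besides the shell and the picture viewer there is one more tool, called after "Request:" as name(argument=value, ...) on one line, values as JSON. step_arm: Moves the arm, as the interface text tells. Its arguments: {"type":"object","properties":{"deltas":{"type":"array"},"squeeze":{"type":"number"}},"required":["deltas"]}

```bash
mkdir -p pics; ls
python3 - <<'E'
from station import *
import cv2,numpy as np
s=get_state();print({k:np.round(v,3).tolist() for k,v in s.items()})
for c in ["scene","top"]:
    f=grab_frame(c);cv2.imwrite(f"pics/{c}0.png",f["pixels"][:,:,::-1]);
    np.savez(f"pics/{c}0.npz",**f)
    for n in ["long_cover_grip","short_cover_grip","drip_tray"]:
        for m in masks_of(n,c): print(c,n,round(m["conf"],2),m["extent"],m["mask"].sum())
E
```

```text
pics
{'t': 0.0, 'q': [-1.059, 0.359, 0.011, -0.0, -1.224, -0.288], 'qd': [-0.002, -0.0, -0.001, -0.001, -0.001, 0.003], 'joint_efforts': [0.0, -58.273, 29.305, 6.997, 0.007, -0.0], 'eef_pos': [0.15, -0.658, 0.243], 'ee_rot': [0.07, 1.569, 1.865], 'force': [0.568, 0.468, 0.015], 'moment': [-0.039, -0.007, -0.013], 'width': 0.088}
scene long_cover_grip 0.93 [123.4, 259.8, 170.7, 295.3] 962
scene short_cover_grip 0.7 [195.9, 246.1, 233.1, 272.4] 617
scene drip_tray 0.7 [373.6, 178.6, 427.1, 218.4] 1057
```

View pics/scene0.png

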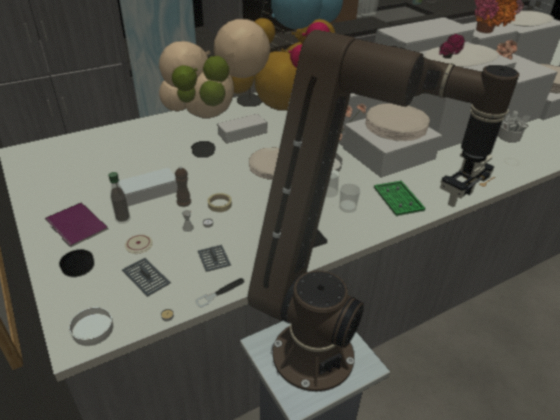

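View pics/top0.png

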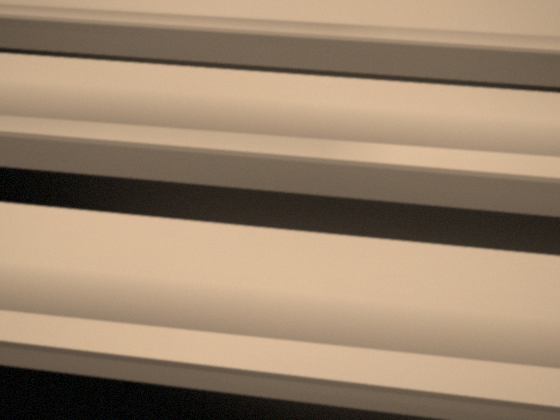

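The top camera is no use here: it shows only blurred slats. In the scene view the long cover is at about (146,277) and the short one at (214,258). There is a green look-alike tray at (400,198), and something black half hidden behind the arm at about (318,240). I'll measure these.

```bash
cat > h.py <<'E'
import numpy as np,cv2
from scipy.spatial.transform import Rotation as Ro
def cloud(f,T=None):
    z=f["range_z"];h,w=z.shape;u,v=np.meshgrid(np.arange(w),np.arange(h))
    P=np.stack([(u-f["cx"])/f["fx"]*z,(v-f["cy"])/f["fy"]*z,z],-1)
    if T is None: T=np.linalg.inv(f["view"])
    W=P@T[:3,:3].T+T[:3,3]; W[z==0]=np.nan
    return W
def tcp(s):
    T=np.eye(4);T[:3,:3]=Ro.from_euler('xyz',s["ee_rot"]).as_matrix();T[:3,3]=s["eef_pos"];return T
E
python3 - <<'E'
from h import *
f=dict(np.load("pics/scene0.npz"));W=cloud(f)
for n,(u,v) in dict(long=(146,277),short=(214,258),blk=(318,240),blk2=(320,243),green=(400,198),purp=(76,223),blk3=(312,232),s=(240,300)).items(): print(n,W[v,u].round(3))
cv2.imwrite("pics/s0z.png",cv2.resize(f["pixels"][200:330,60:340,::-1],None,fx=2.8,fy=2.8,interpolation=cv2.INTER_CUBIC))
s0=tcp({"ee_rot":[0.07,1.569,1.865],"eef_pos":[0.15,-.658,.243]});print(s0.round(3))
# rough rectangles
for b in [(123,260,171,296),(195,246,234,273)]:
    w=W[b[1]:b[3],b[0]:b[2]].reshape(-1,3);w=w[(w[:,2]>.004)&(w[:,2]<.06)];print(len(w),np.median(w,0).round(3),cv2.minAreaRect(w[:,:2].astype(np.float32)))
E
```

```text
long [0.517 0.322 0.009]
short [0.478 0.095 0.024]
blk [ 0.407 -0.285  0.003]
blk2 [ 0.379 -0.274  0.014]
green [ 0.462 -0.721  0.005]
purp [0.911 0.462 0.008]
blk3 [ 0.108 -0.036  0.367]
s [0.286 0.092 0.001]
[[-0.001 -0.975 -0.222  0.15 ]
 [ 0.002 -0.222  0.975 -0.658]
 [-1.     0.     0.002  0.243]
 [ 0.     0.     0.     1.   ]]
699 [0.519 0.324 0.007] ((0.519232451915741, 0.3217465877532959), (0.1591159850358963, 0.17309804260730743), 66.745849609375)
456 [0.489 0.092 0.007] ((0.49397286772727966, 0.08895756304264069), (0.1335134506225586, 0.13226214051246643), 63.19117736816406)
```

View pics/s0z.png

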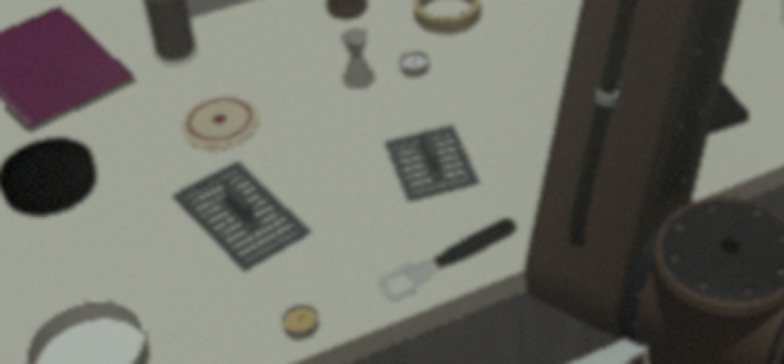

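Request:
step_arm(deltas=[[-0.8,-3,2.6,0,0],[-1.6,-6,5.2,0,0],[-2.4,-9,7.8,0,0],[-3.2,-12,10.4,0,0],[-4,-15,13,0,0],[-4.8,-18,15.6,0,0],[-5.6,-21,18.2,0,0],[-6.4,-24,20.8,0,0],[-7.2,-27,23.4,0,0],[-8,-30,26,0,0]])

```text
t: 1.23
eef_pos: [0.3853, -0.3363, 0.3244]
ee_rot: [-2.13, 1.57, -0.335]
force: [1.1, -1.0, -0.5]
width: 0.0875
```

```bash
cat > look.py <<'E'
import sys
from station import *
from h import *
def look(tag,names=()):
    s=get_state();T=tcp(s);f=grab_frame("wrist");W=cloud(f,T@f["hand_eye"])
    cv2.imwrite(f"pics/{tag}.png",f["pixels"][:,:,::-1]);np.savez(f"pics/{tag}.npz",W=W,T=T,**f)
    print("t",s["t"],s["eef_pos"].round(4) if hasattr(s["eef_pos"],'round') else s["eef_pos"],np.round(s["force"],1),s["width"]);print(T[:3,:3].round(3))
    M=[(n,m) for n in names for m in masks_of(n,"wrist")]
    for n,m in M:
        w=W[m["mask"]];print(n,round(m["conf"],2),m["extent"],np.nanmedian(w,0).round(3))
    return s,T,f,W,M
if __name__=="__main__": look(sys.argv[1],sys.argv[2:])
E
python3 look.py w1 drip_tray
```

```text
t 1.2333 [ 0.3853 -0.3363  0.3244] [ 1.1 -1.  -0.5] 0.0875224644459525
[[ 0.001 -0.975 -0.222]
 [-0.    -0.222  0.975]
 [-1.    -0.001 -0.001]]
drip_tray 0.77 [271.0, 173.4, 398.0, 326.8] [ 0.451 -0.248  0.006]
drip_tray 0.61 [0.0, 95.7, 56.3, 252.1] [ 0.441 -0.671  0.007]
```

View pics/w1.png

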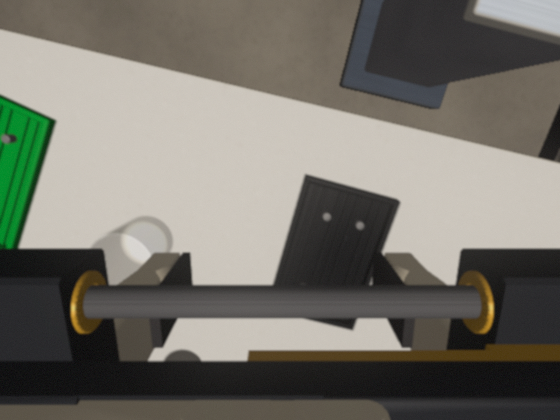

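Run:
```python
from h import *
d=np.load("pics/w1.npz");W=d["W"];p=d["pixels"].astype(int)
m=np.zeros(W.shape[:2],bool);m[170:335,265:402]=1
m&=(W[...,2]<.03)&(W[...,2]>-.01)&(p.sum(-1)<200)
print(m.sum())
w=W[m]
for lo in (-.01,.012):
    q=w[w[:,2]>lo];print(lo,len(q),cv2.minAreaRect(q[:,:2].astype(np.float32)))
c=(W[...,2]<.03)&m
for u,v in [(327,217),(360,226),(306,177),(398,203),(352,327),(305,283)]:print(W[v,u].round(4))
cv2.imwrite("pics/w1m.png",np.hstack([(m*255).astype(np.uint8)[160:340,260:410],]).repeat(3,0).repeat(3,1))
cv2.imwrite("pics/w1z.png",cv2.resize(d["pixels"][160:340,240:420,::-1],None,fx=3.3,fy=3.3))
```

```text
9383
-0.01 9383 ((0.4805031716823578, -0.24330046772956848), (0.13267631828784943, 0.19758670032024384), 87.64704895019531)
0.012 1581 ((0.4803447723388672, -0.24638164043426514), (0.12673276662826538, 0.19751611351966858), 87.52163696289062)
[ 0.4261 -0.2655  0.0188]
[ 0.4286 -0.2195  0.0179]
[ 0.3811 -0.3049  0.0164]
[ 0.3877 -0.1795  0.0168]
[ 0.5797 -0.1871  0.0151]
[ 0.5313 -0.2686  0.0053]
```

View pics/w1z.png

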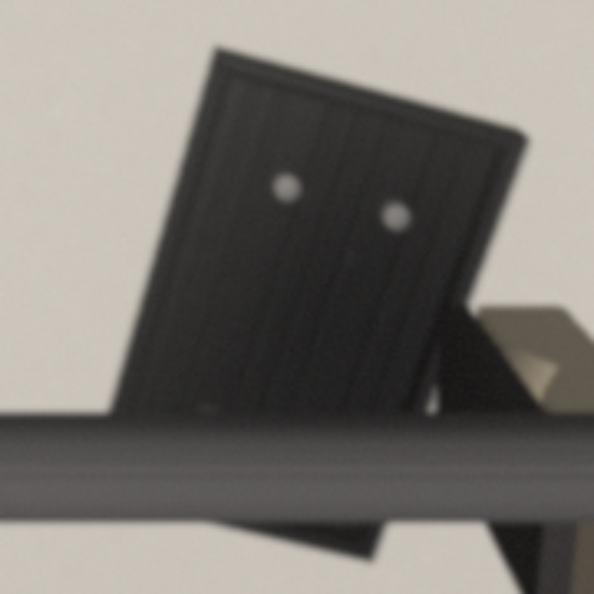

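View pics/w1m.png

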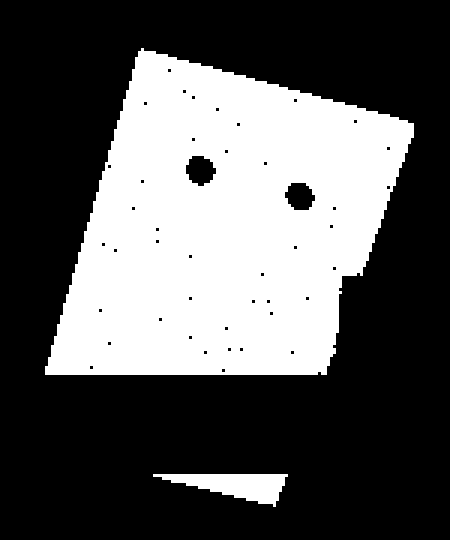

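The black tray is found, with studs at px (327,217) and (360,226). Its centre is at about (0.482,-0.2455) and its long axis at about -2.7°. Next I go to the covers.

Request:
step_arm(deltas=[[0,-1.9,3.6,0,0],[0,-3.8,7.2,0,0],[0,-5.6,10.8,0,0],[0,-7.5,14.4,0,0],[0,-9.4,18,0,0],[0,-11.3,21.6,0,0],[0,-13.1,25.2,0,0],[0,-15,28.8,0,0],[0,-16.9,32.4,0,0],[0,-18.8,36,0,0]])

```text
t: 2.17
eef_pos: [0.488, 0.0564, 0.324]
ee_rot: [-1.319, 1.57, 0.476]
force: [1.2, -0.8, 0.2]
width: 0.0872
```

Request:
step_arm(deltas=[[0,-1.9,3.6,0,0],[0,-3.8,7.2,0,0],[0,-5.6,10.8,0,0],[0,-7.5,14.4,0,0],[0,-9.4,18,0,0],[0,-11.3,21.6,0,0],[0,-13.1,25,0,0],[0,-13.1,25,0,0],[0,-13.1,25,0,0],[0,-13.1,25,0,0]])

```text
t: 3.0
eef_pos: [0.5603, 0.3273, 0.3229]
ee_rot: [2.188, 1.57, -2.3]
force: [-0.2, -0.4, -0.0]
width: 0.0879
```

```bash
python3 look.py w2 long_cover_grip short_cover_grip
```

```text
t 3.0 [0.5603 0.3273 0.3229] [-0.2 -0.4 -0. ] 0.08793436199487634
[[-0.001 -0.975 -0.222]
 [-0.001 -0.222  0.975]
 [-1.     0.001 -0.001]]
long_cover_grip 0.98 [241.3, 78.9, 317.9, 209.2] [0.522 0.319 0.006]
short_cover_grip 0.59 [53.7, 22.0, 147.8, 136.4] [0.5   0.09  0.006]
```

View pics/w2.png

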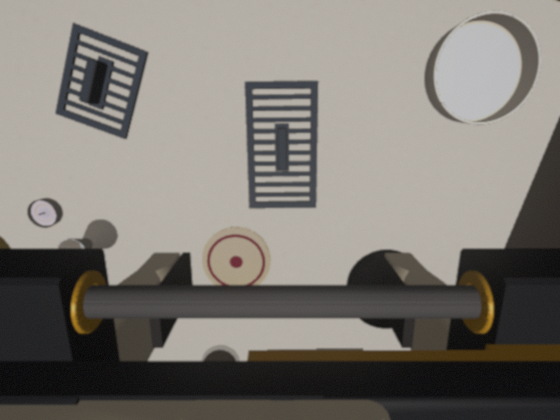

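The long cover is at (282,145), almost exactly along the tool's y axis. The short one is at (100,82), and the space around the long bar looks clear.

Run:
```python
from h import *
d=np.load("pics/w2.npz");W=d["W"];p=d["pixels"].astype(int);T=d["T"]
m=np.zeros(W.shape[:2],bool);m[70:216,236:326]=1
R=T[:3,:3];
m1=m&(p.sum(-1)<250)&(W[...,2]<.015)
w=(W[m1]-T[:3,3])@R
print(cv2.minAreaRect(w[:,1:].astype(np.float32)))
m2=m&(W[...,2]>.028)
b=(W[m2]-T[:3,3])@R
print(m2.sum(),cv2.minAreaRect(b[:,1:].astype(np.float32)),W[m2][:,2].max(),np.median(b,0))
print(d["hand_eye"].round(3))
```

```text
((0.0344797819852829, 0.0005776025354862213), (0.08673125505447388, 0.15658891201019287), 89.53239440917969)
414 ((0.03467227518558502, 0.00038516940549016), (0.048738475888967514, 0.010963933542370796), 0.22297760844230652) 0.03902678653401692 [ 2.86926615e-01  3.51893677e-02 -2.56518236e-04]
[[-0.001 -0.267  0.964 -0.142]
 [-0.    -0.964 -0.267  0.072]
 [ 1.    -0.001  0.001  0.   ]
 [ 0.     0.     0.     1.   ]]
```

Request:
step_arm(deltas=[[2,0.8,0,0,0],[5,1.6,0,0,0],[8.5,2.4,0,0,0],[12,3.47,0.03,0,0.2],[15.5,3.47,0.03,0,0.4],[19,3.47,0.03,0,0.5],[22,3.47,0.03,0,0.5],[24.5,3.47,0.03,0,0.5],[26,3.47,0.03,0,0.5],[26,3.47,0.03,0,0.5]])

```text
t: 3.98
eef_pos: [0.5249, 0.3177, 0.0606]
ee_rot: [2.088, 1.566, -2.402]
force: [-0.6, -0.1, -0.4]
width: 0.0471
```

```bash
python3 look.py w3
```

```text
t 3.9833 [0.5249 0.3177 0.0606] [-0.6 -0.1 -0.4] 0.047101147834170846
[[-0.004 -0.975 -0.22 ]
 [-0.003 -0.22   0.975]
 [-1.     0.004 -0.002]]
```

View pics/w3.png

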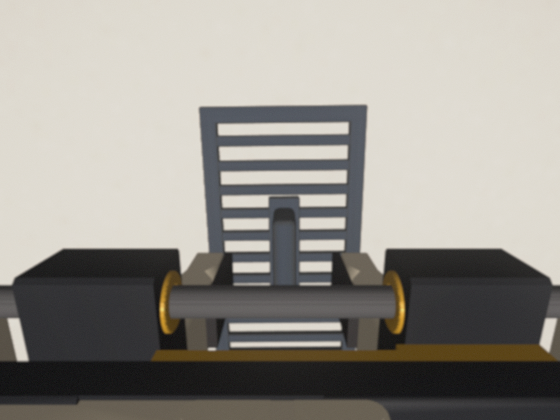

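The bar lies centred between the fingers (column 284). I descend and grip.

Request:
step_arm(deltas=[[1,0,0,0,0.5],[2,0,0,0,0.5],[2.8,0,0,0,0.5],[3.4,0,0,0,0.5],[3.4,0,0,0,0.6],[3.4,0,0,0,1],[3.4,0,0,0,1],[3.4,0,0,0,1],[3.4,0,0,0,1],[3.4,0,0,0,1]], squeeze=40)

```text
t: 4.87
eef_pos: [0.5265, 0.3203, 0.03]
ee_rot: [-1.144, 1.57, 0.651]
force: [0.3, -0.1, 1.2]
width: 0.0117
```

Request:
step_arm(deltas=[[-0.5,0,0,0,1],[-1.5,0,0,0,1],[-3,0,0,0,1],[-5,0,0,0,1],[-7,0,0,0,1],[-9,0,0,0,1],[-11,0,0,0,1],[-12,0,0,0,1],[-12,0,0,0,1],[-12,0,0,0,1]])

```text
t: 5.7
eef_pos: [0.5262, 0.3202, 0.1499]
ee_rot: [-0.576, 1.57, 1.219]
force: [-0.3, 0.8, -1.5]
width: 0.0116
```

```bash
python3 look.py w4
python3 - <<'E'
from h import *
d=np.load("pics/w4.npz");T=d["T"];R=T[:3,:3]
print("cmp axis yaw of tool -y:",np.degrees(np.arctan2(-R[1,1],-R[0,1])))
E
```

```text
t 5.7 [0.5262 0.3202 0.1499] [-0.3  0.8 -1.5] 0.011564195623224954
[[ 0.    -0.975 -0.222]
 [ 0.001 -0.222  0.975]
 [-1.    -0.001  0.001]]
cmp axis yaw of tool -y: 12.806780475610509
```

View pics/w4.png

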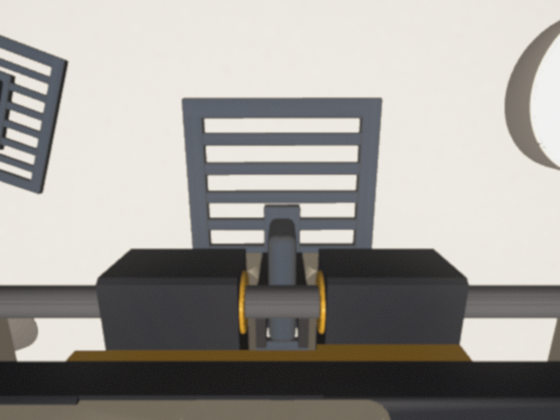

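Request:
step_arm(deltas=[[-0.5,0.4,-1.4,0,1],[-1,1.3,-4.3,0,1],[-1.5,2.4,-7.7,0,1],[-2,3.5,-11.2,0,1],[-2.5,4.6,-14.7,0,1],[-3,5.7,-18.2,0,1],[-3,6.8,-21.7,0,1],[-3,7.9,-25.2,0,1],[-3,8.9,-28.7,0,1],[-3,10,-32.2,0,1]])

```text
t: 6.58
eef_pos: [0.4989, -0.0182, 0.1787]
ee_rot: [1.624, 1.569, -2.864]
force: [1.8, 0.7, -1.4]
width: 0.0121
```

Request:
step_arm(deltas=[[0,1.1,-3.5,2,1],[0,2.2,-7,4,1],[0,3.3,-10.5,6,1],[0,4.4,-14,8,1],[0,5.4,-17.2,10,1],[0,6.2,-19.8,12,1],[0,6.7,-21.4,14,1],[0,6.86,-22,15.5,1],[0,6.86,-22,15.5,1],[0,6.86,-22,15.5,1]])

```text
t: 7.42
eef_pos: [0.4815, -0.2456, 0.1787]
ee_rot: [1.332, 1.569, 2.856]
force: [-0.9, 0.8, -1.8]
width: 0.0118
```

```bash
python3 look.py w5
python3 - <<'E'
from h import *
d=np.load("pics/w5.npz");T=d["T"];R=T[:3,:3]
print("yaw of tool -y:",np.degrees(np.arctan2(-R[1,1],-R[0,1])))
E
```

```text
t 7.4167 [ 0.4815 -0.2456  0.1787] [-0.9  0.8 -1.8] 0.011836590038432692
[[-0.002 -0.999  0.047]
 [ 0.     0.047  0.999]
 [-1.     0.002  0.   ]]
yaw of tool -y: -2.690201543294997
```

View pics/w5.png

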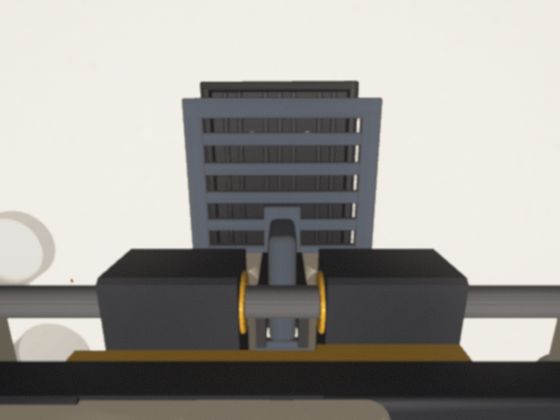

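Run:
```python
from h import *
d=np.load("pics/w5.npz");W=d["W"];p=d["pixels"].astype(int);T=d["T"];L=(W-T[:3,3])@T[:3,:3]
m=np.zeros(W.shape[:2],bool);m[70:96,190:370]=1
m&=(p.sum(-1)<200)&(W[...,2]<.03)
w=L[m];print("tray near edge max y",w[:,1].max(),"z range",np.percentile(w[:,2],[0.5,99.5]))
# edge line
pts=[(np.median(L[m[:,u].argmax(),u:u+1,1]),L[m[:,u].argmax(),u,2]) for u in range(210,352,4)]
pts=np.array(pts);print(np.polyfit(pts[:,1],pts[:,0],1))
c=np.zeros_like(m);c[96:246,180:384]=1;c&=(W[...,2]>.10);w=L[c]
print("cover y max",np.percentile(w[:,1],99.5),"z",np.percentile(w[:,2],[.5,99.5]),"h",np.median(W[c],0))
for a,b in((.03,.05),(.06,.08)):
  k=w[(w[:,1]>a)&(w[:,1]<b)];print(len(k),np.median(k,0),np.median(k[:,0]))
```

```text
tray near edge max y 0.09915318803607581 z range [-0.06434001  0.06078601]
[-0.01367175  0.09800381]
cover y max 0.08047912337697215 z [-0.04429951  0.04468285] h [ 0.43252686 -0.2431558   0.15501368]
5064 [ 2.39285035e-02  3.78256616e-02 -1.00055365e-05] 0.0239285034628276
6766 [2.36450186e-02 7.27703657e-02 1.99090370e-05] 0.023645018616705316
```

Request:
step_arm(deltas=[[1,0,-0.05,0,1],[3,0,-0.1,0,1],[5,0,-0.15,0,1],[7,-0.05,-0.15,0,1],[9,-0.05,-0.15,0,1],[10.5,-0.05,-0.15,0,1],[11.5,-0.05,-0.15,0,1],[12,-0.05,-0.15,0,1],[12,-0.05,-0.15,0,1],[12,-0.05,-0.15,0,1]], squeeze=60)

```text
t: 8.3
eef_pos: [0.4831, -0.2471, 0.0599]
ee_rot: [-2.108, 1.57, -0.583]
force: [0.5, 0.3, -0.6]
width: 0.012
```

```bash
python3 look.py w6
```

```text
t 8.3 [ 0.4831 -0.2471  0.0599] [ 0.5  0.3 -0.6] 0.011953405965940838
[[ 0.    -0.999  0.046]
 [-0.     0.046  0.999]
 [-1.    -0.    -0.   ]]
```

View pics/w6.png

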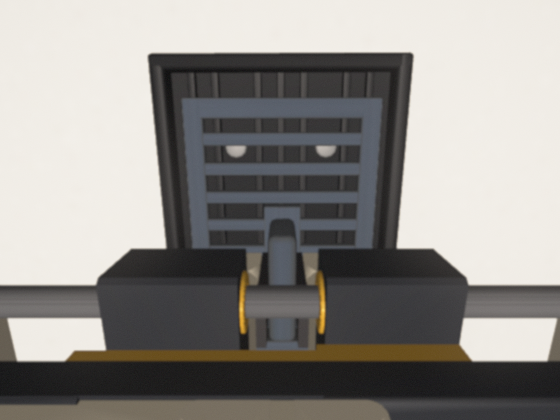

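The cover sits centred inside the rim (cover columns 183–381, rim 151–411) and square to it, with the studs showing under it at (235,148) and (326,148). Now I press.

Request:
step_arm(deltas=[[0.5,0,0,0,1],[1,0,0,0,1],[1.2,0,0,0,1],[1.4,0,0,0,1],[1.6,0,0,0,1],[1.8,0,0,0,1],[2,0,0,0,1],[2.1,0,0,0,1],[2.2,0,0,0,1],[2.2,0,0,0,1]])

```text
t: 9.18
eef_pos: [0.4828, -0.2473, 0.0382]
ee_rot: [-1.882, 1.57, -0.357]
force: [-2.0, 2.6, 6.2]
width: 0.0116
```

Request:
step_arm(deltas=[[0.05,0,0,0,1],[0.1,0,0,0,1],[0.15,0,0,0,1],[0.2,0,0,0,1],[0.25,0,0,0,1],[0.3,0,0,0,1],[0.3,0,0,0,1],[0.3,0,0,0,1],[0.3,0,0,0,1],[0.3,0,0,0,1]])

```text
t: 10.02
eef_pos: [0.4828, -0.2473, 0.0379]
ee_rot: [-2.013, 1.569, -0.488]
force: [-11.5, 9.8, 37.0]
width: 0.0114
```

```bash
cat > lev.py <<'E'
import sys
from h import *
d=np.load(f"pics/{sys.argv[1]}.npz");W=d["W"];p=d["pixels"].astype(int);T=d["T"];L=(W-T[:3,3])@T[:3,:3]
def z(n,u,v):
    q=W[v[0]:v[1],u[0]:u[1],2].ravel();print(n,np.round(np.nanmedian(q)*1000,1))
z("cover front bar",(220,345),(105,112));z("cover L",(190,200),(140,240));z("cover R",(366,373),(140,240))
z("rim top",(180,380),(59,64))
E
python3 look.py w7;python3 lev.py w7
```

```text
t 10.0167 [ 0.4828 -0.2473  0.0379] [-11.5   9.8  37. ] 0.01137597652067561
[[ 0.001 -0.999  0.046]
 [-0.001  0.046  0.999]
 [-1.    -0.001 -0.001]]
cover front bar 14.5
cover L 14.4
cover R 14.5
rim top 15.9
```

View pics/w7.png

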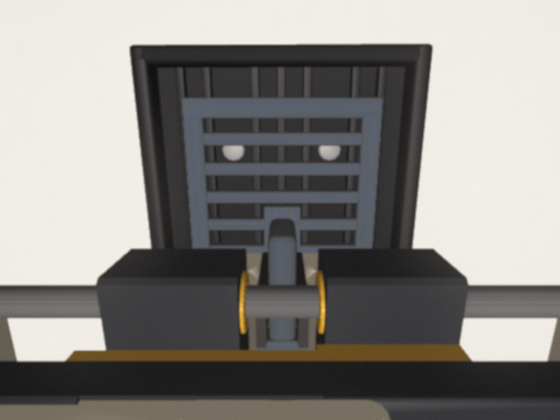

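Hard stop: z unchanged at 0.038 while the force rose to 37 N. The cover top reads 14.4–14.5 mm on the front, left and right, against a rim of 15.9 mm. I ease off, then release.

Request:
step_arm(deltas=[[-0.15,0,0,0,1],[-0.3,0,0,0,1],[-0.3,0,0,0,1],[-0.3,0,0,0,0.4],[-0.3,0,0,0,0.4],[-0.3,0,0,0,0.4],[-0.3,0,0,0,0.4],[-0.3,0,0,0,0.4],[-0.3,0,0,0,0.4],[-0.3,0,0,0,0.4]])

```text
t: 10.9
eef_pos: [0.4827, -0.2473, 0.0375]
ee_rot: [1.604, 1.571, 3.128]
force: [-0.1, -0.1, 0.7]
width: 0.0502
```

Request:
step_arm(deltas=[[-0.5,0,0,0,0.4],[-2,0,0,0,0.4],[-4,0,0,0,0.4],[-7,-1,0,0,0.4],[-10,-3,0,0,0.4],[-13,-5,0,0,0.4],[-16,-7,0,0,0.4],[-18,-9,0,0,0.4],[-18,-10,0,0,0.4],[-18,-10,0,0,0.4]])

```text
t: 11.73
eef_pos: [0.5848, -0.252, 0.2188]
ee_rot: [-1.69, 1.568, -0.166]
force: [0.2, 0.8, 0.2]
width: 0.0524
```

```bash
python3 look.py w8 long_cover_grip
python3 - <<'E'
from h import *
from station import *
f=grab_frame("scene");cv2.imwrite("pics/s8.png",f["pixels"][:,:,::-1])
d=np.load("pics/w8.npz");W=d["W"]
p=d["pixels"].astype(int)
# cover-like points: bluish dark, z
b=(p[...,2]-p[...,0]>8)&(p.sum(-1)<250)&(W[...,2]<.02)&(W[...,2]>.005)&(abs(W[...,0]-.482)<.11)&(abs(W[...,1]+.246)<.07)
w=W[b];print(len(w),cv2.minAreaRect(w[:,:2].astype(np.float32)),np.median(w[:,2]))
top=w[w[:,2]>.012]
A=np.c_[top[:,:2]-[.482,-.246],np.ones(len(top))];c=np.linalg.lstsq(A,top[:,2],rcond=None)[0];print("plane",c)
for sx in(-1,1):
  for sy in (-1,1):
    k=top[((top[:,0]-.482)*sx>.04)&((top[:,1]+.246)*sy>.025)];print(sx,sy,len(k),np.median(k[:,2]) if len(k) else None)
E
```

```text
t 11.7333 [ 0.5848 -0.252   0.2188] [0.2 0.8 0.2] 0.05243183088353891
[[ 0.003 -0.999  0.046]
 [-0.001  0.046  0.999]
 [-1.    -0.003 -0.   ]]
long_cover_grip 0.91 [226.2, 0.0, 331.5, 171.5] [ 0.483 -0.247  0.014]
5829 ((0.48839297890663147, -0.24698199331760406), (0.08914149552583694, 0.14556238055229187), 87.33306884765625) 0.014174152138956342
plane [0.00028342 0.00119635 0.01419936]
-1 -1 441 0.014315410042365362
-1 1 423 0.01435716448037433
1 -1 150 0.014104179033131298
1 1 146 0.01438860099635128
```

View pics/w8.png

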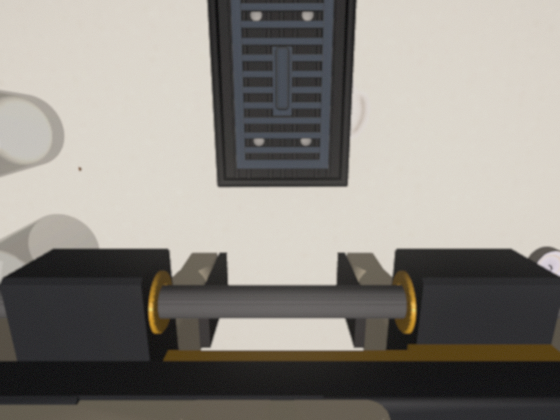

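View pics/s8.png

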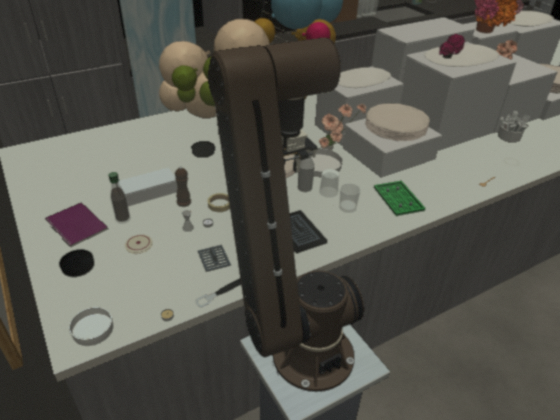

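The wrist view shows the cover inside the rim with its bar at (283,80). All four corners read 14.1–14.4 mm, so it is level and home. The scene view shows the short cover untouched at (214,258), and the gripper is clear of everything.

```bash
python3 -c "
from station import *
print(get_state()['qd']);print(job_done())"
```

```text
[-2.10481822e-03 -3.61790443e-03 -8.74994574e-03  1.93869537e-03
  7.22458509e-04  7.63132694e-05]
the job is handed in; nothing more can be done
None
```

The longer cover is seated in the black drip tray, and I handed the job in at about 11.8 s. I gripped it by its bar, laid it lengthwise inside the rim, and pressed it past the studs to a hard stop. The force rose to about 37 N with no further travel. I then released it and backed the gripper off about 18 cm.

**Last checks:**
- **Seating:** the cover's top read 14.1–14.4 mm above the bar at all four corners, where 14 mm is fully home. It was level and below the rim, which read 15.9 mm.
- **Position:** its centre is within a few millimetres of the tray's, and it is square to the rim.
- **Rest of the scene:** the shorter cover is where it was, and the gripper is touching nothing.

One check disagreed: a rectangle fitted to the released cover came out 146 mm long instead of 160 mm. Its far end was cut off by the edge of the picture, so I don't take that as a fault. The top camera showed only blurred slats and was not used.

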